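# Ready the ornament base and tweezers

### The arm

A 6-joint arm with a two-finger parallel gripper is mounted at the origin on the work surface. World frame = base frame: x ahead of the robot, y to its left, z up, the work surface at z = 0. Lengths are in m, angles in degrees, forces in N, time in s.
With the tool pointing down it reaches from about 0.3 to 0.75 m from the base axis. Payload 8.5 kg.
Tool frame: the origin (TCP) lies between the finger pads; the fingertips stand env.finger_overhang ahead of it and the grasp point (between the pads) lies 2 mm behind it (env.finger_overhang is the distance from the TCP to the fingertips, in m); z points along the fingers, y is the line along which they close (so a half turn about z gives the same grasp; the last joint's range is limited). The gripper opens to 85 mm and grips with 20 to 120 N. Pads are 22 mm wide; open, the fingers measure 114 mm over their backs; the gripper's body (76 mm by 85 mm) begins 54 mm behind the grasp point. The pads swing forward as they close: fully open they stand 13 mm farther back than shut.
Start: joints at [-79.429, 21.807, 74.336, -0, 83.858, -12.336], TCP at [0.214, -0.507, 0.248] pointing down, gripper open.
Joint ranges: [-178.18, 178.18], [-50.72, 133.34], [12.68, 142.11], [-81.47, 261.47], [9.98, 163.14], [-165.26, 165.26]. Speed limits (degrees/s): [136.94, 136.94, 180, 180, 180, 180].

### API

Orientations are given as a 3x3 rotation matrix whose columns are the frame's x, y, z axes.
In Python, from rig import env gives the robot as it stands. The module is installed in compiled form; this text tells all that it offers.
- The arm moves only by the tool jog_arm, never from a script. Its arguments are lists of equal length, an entry for each row: "hand": the finger opening in m, from 0 to 0.0854; "travel": the shift along the world's x, y, z in m, a list of three; "yaw": the turn about the world's z in rad. A call has exactly 5 rows; each row shifts and turns the commanded pose from where the row before left it; what a row does not reach is not made up. A row lasts 1/8 s, in which the tool goes at most 62.5 mm and 10.7 degrees, less where a joint would pass 70% of its speed; a pose out of reach is approached as far as the arm can. A call is refused whole if a number of a shift passes 0.0625 or a number of a turn 0.188, either way. A call with a gripper value outside its range is refused whole. The fingers move at their own pace and stop on an object; "grip_force" is the grip in N (left out, the last holds). Time passes only in rows, so rows that do not move let the fingers close, or fill a call up. It gives the time, the measured TCP pose, the force, the opening and the grip force at its end, in the units of the state.
- env.observe(): the state, without advancing time (a new reading comes with each control period).
- env.get_image(name): name is "side" or "top"; returns the picture (400x640x3 uint8, red, green, blue); there is no depth.
- env.calibration(name): a dict with "fx", "fy", "cx", "cy" (pixels), "k1" (the pictures are not rectified: a ray, as slopes to the right and down, at radius r is drawn at 1 + k1 r^2 times it, then the intrinsics apply), "position" and "rotation" of the camera in the world. Camera axes: x right, y down, z forward; pixel columns grow to the right and rows downward; lengths in m; the calibration is good to about 2 mm. A picture is of the moment at which its call begins. calibration takes no time and is no camera call.
- env.close_job(): hands the job in; it is judged then, once.
The state is a dict: "time_s": time; "q": joint angles; "qvel": joint speeds; "joint_efforts": joint torques, N m; "position": TCP position; "tool_rot": TCP orientation; "ft_force": force on the tool from outside, world axes, zero at the start; "wrist_torque": the same for the moment, N m; "grip_width": finger opening in m; "gripper_force": force on a finger pad.
Only numpy, scipy, OpenCV 4.12 (cv2) and the standard library are available. Lean on these libraries where they do the work, as an engineer would, in place of code of your own. Each camera call takes 0.05 s, during which the arm holds its last target. There are 200 camera calls.

### The job

Lay the purple lacquered disc flat and centred on the cork top of the little stand, gold spot up, and let go of it. Then pick up the sprung tweezers and squeeze them until the gap between their tips matches the 12 mm gold spot; finish still holding them level, at that steady gap, with the tips over the spot about two centimetres above the disc. Do not touch the disc with the tweezers, and leave the red and green discs, the clear tub and the wooden spatula where they are.

Things in the scene. Friction and masses are not known exactly. Their poses are not given: they have to be found in the camera images.
- disc_purple: purple lacquered round disc, 42 mm across, 6 mm thick, 20 g, lying flat on the bench, with a 12 mm round gold spot at the centre of its upper face; origin at the centre of its underside, z up. The three discs swap places from start to start
- disc_red: the same disc in red, to be left alone; origin at the centre of its underside
- disc_green: the same disc in green, to be left alone; origin at the centre of its underside
- stand_top (a point): centre of the flat round cork top (34 mm across, 30 mm above the bench) of a little fixed stand; its dark round foot is 72 mm across and 8 mm high, its stem 18 mm across. The disc overhangs the cork by 4 mm all round
- rest: fixed wooden tweezer rest: two light cross bars, each 12 mm wide, 70 mm long (along y) and 22 mm high, centred 75 mm behind (-x) and 42 mm ahead (+x) of its origin, joined by a dark strip 18 mm wide and 4 mm high; origin on the bench, x along the tweezers
- tweezers: loose steel sprung tweezers, 52 g, lying open on the rest's two bars, arms side by side in a level plane. Origin at the underside, midway between the two black finger pads; x points to the tips, z up. The arms, 10 mm high strips, join at a hinge 100 mm behind the origin; the tips reach 49 mm ahead of it. Squeezed evenly, the arms stay symmetric about the line midway between the fingers
- tweezers_pads (a point): midway between the black pads of the open tweezers, at half their height (7 mm above the underside): squeeze here, along the tweezers' y. Each pad, on the outer side of an arm, is 18 mm long (x) and 14 mm high. Width over the pads: 36 mm open, 20 mm at a 12 mm tip gap, 12 mm shut. The weight balances within 25 mm of here
- tweezers_arm (a joint): how far the tweezers are squeezed, rad: 0 fully open (tip gap 36 mm), 0.16 at a tip gap of 12 mm, 0.24 tips shut; tip gap = 0.15 m x (0.24 - value). A spring opens the arms: squeezing at the pads takes about 3 N to start, 10 N at a 12 mm gap, 14 N to shut; the tip gap changes 1.5 mm for each 1 mm of width over the pads
- tip_a (a point): inner face of the end of the tweezers' left (+y) arm, at the middle of its height, 2.5 mm above the tweezers' underside; the tip end is 5 mm high and 2 mm thick
- tip_b (a point): the same point on the right (-y) arm; the tip gap is the distance from tip_a to tip_b
- tub: clear plastic tub 150 x 110 x 50 mm on the left, a bystander; origin at the centre of its underside
- spatula: flat wooden paste spatula, 230 mm long, up to 26 mm wide and 8 mm thick, lying on the right, a bystander; origin on its underside, 100 mm from the handle's end, x towards the blade

How it is judged (in metres and radians):
On the way:
1. the purple disc lies flat and centred on the cork top and is let go, the tweezers still on their rest (horizontal distance between disc_purple and stand_top below 0.009 m and height (world z) of disc_purple between 0.028 and 0.032 m and angle between disc_purple's own z axis and vertical below 0.1 rad and linear speed of disc_purple below 0.02 m/s and contact force between the fingers and disc_purple below 0.05 N and contact force between tweezers and rest above 0.05 N), for 0.2 s.
At the end, for the whole second after the job is handed in: purple disc flat, spot up, within 9 mm of the cork's centre, untouched; tweezers held up by the fingers alone (over 2 N), origin over 25 mm high, level within 20 deg, still; tip gap 9.5 to 14.5 mm; each tip within 16 mm (level) of the disc's centre, its middle 6 to 44 mm above the disc (horizontal distance between disc_purple and stand_top below 0.009 m and height (world z) of disc_purple between 0.028 and 0.032 m and angle between disc_purple's own z axis and vertical below 0.1 rad and contact force between each of the arm, the fingers, tweezers and disc_purple below 0.05 N and distance between tip_a and tip_b between 0.0095 and 0.0145 m and velocity of joint tweezers_arm between -0.05 and 0.05 rad/s and linear speed of tweezers below 0.02 m/s and horizontal distance between each of tip_a, tip_b and disc_purple below 0.016 m and height (world z) of tweezers above 0.025 m and height (world z) of tip_a between 0.042 and 0.08 m and height (world z) of tip_b between 0.042 and 0.08 m and angle between tweezers's own z axis and vertical below 0.35 rad and contact force between the fingers and tweezers above 2 N and contact force between tweezers and rest below 0.05 N); the arm keeps its last pose, push and grip.
It fails at once if the red or green disc is pushed more than 15 mm (distance of any of disc_red, disc_green from where it was at the start of the episode above 0.015 m).
It fails at once if the tub or spatula is pushed more than 20 mm (distance of any of tub, spatula from where it was at the start of the episode above 0.02 m).
It fails at once if the tweezers touch the purple disc (contact force between tweezers and disc_purple above 0.3 N).
It also fails if it takes over 54 s, if anything falls off the work surface, if the arm or the gripper's body presses on something with over 40 N, if the wrist force passes 120 N, or if a joint passes its speed limit or range.

## Working session

There is one attempt and no reset: what is moved stays moved. The work goes in short steps, Python scripts to look and compute and a tool call to move; the robot and the scene stay as the last step left them, time stands still between calls to the robot, and variables do not carry over. Pictures are saved under pics/ and viewed, at most 10 in all, crops included, and the job is handed in when it is done.

Besides the shell and the picture viewer there is one more tool, called after ">>>" as name(argument=value, ...), one argument or row to a line, values as JSON. jog_arm: Moves the arm, as the interface text tells. Its arguments: {"type":"object","properties":{"hand":{"type":"array"},"travel":{"type":"array"},"yaw":{"type":"array"},"grip_force":{"type":"number"}},"required":["hand","travel","yaw"]}

```bash
mkdir -p pics; cat > h.py <<'E'
import numpy as np, cv2
from rig import env
def snap(n,f):
    im=np.ascontiguousarray(env.get_image(n)[:,:,::-1]); cv2.imwrite('pics/'+f,im); return im
def ray(n,u,v):
    c=env.calibration(n)
    K=np.array([[c['fx'],0,c['cx']],[0,c['fy'],c['cy']],[0,0,1.]])
    p=cv2.undistortPoints(np.array([[[u,v]]],float),K,np.array([c['k1'],0,0,0,0.]))[0,0]
    return np.array(c['position'],float),np.array(c['rotation'],float)@np.array([p[0],p[1],1])
def plane(n,u,v,z):
    o,d=ray(n,u,v); return o+d*(z-o[2])/d[2]
E
python3 - <<'E'
from h import *
for n in('top','side'):
    snap(n,n+'1.png'); c=env.calibration(n); print(c['position'],np.round(c['rotation'],2).tolist(),c['fx'],c['k1'])
s=env.observe(); print(s['time_s'],s['position'],s['tool_rot'],env.finger_overhang,s['grip_width'])
E
```

```text
[ 0.30482621 -0.00281513  1.16057563] [[0.0, -0.99, 0.17], [-1.0, -0.0, 0.0], [-0.0, -0.17, -0.99]] 446.21231816073305 -0.09147030152213603
[0.3701379  0.8662169  0.57687685] [[-0.99, -0.07, 0.12], [-0.14, 0.51, -0.85], [-0.0, -0.86, -0.51]] 401.63651283373105 -0.04460921596727794
0.1 [ 0.21404659 -0.50638982  0.24777892] [[ 9.21126051e-01  3.89264379e-01 -2.02911324e-04]
 [ 3.89264314e-01 -9.21125238e-01  1.26133010e-03]
 [ 3.04084137e-04 -1.24083015e-03 -9.99999184e-01]] 0.017 0.08514722860301359
```

View pics/top1.png

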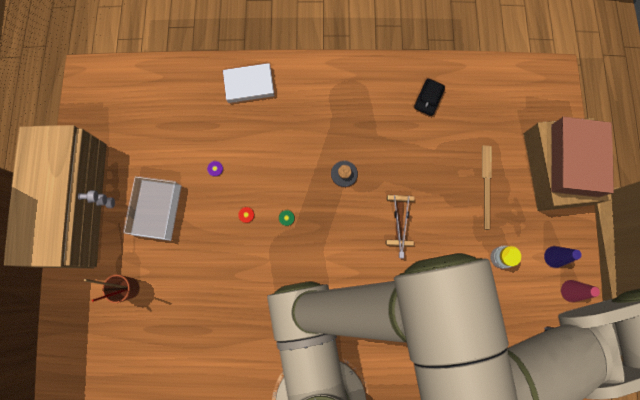

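View pics/side1.png

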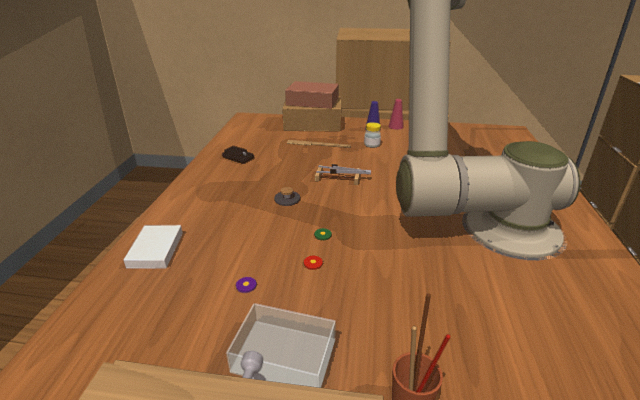

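The top view shows purple at (215,168), red (246,215), green (287,218), the cork at about (344,172), and the tweezers near (401,225) with the hinge at the bottom (402,255). In the side view purple is at (246,285) and the stand at (288,195).

```bash
python3 - <<'E'
from h import *
im=cv2.imread('pics/top1.png'); hsv=cv2.cvtColor(im,cv2.COLOR_BGR2HSV)
def cen(lo,hi,box,z,name,img=hsv,cam='top'):
    x0,y0,x1,y1=box; m=cv2.inRange(img,np.array(lo),np.array(hi))[y0:y1,x0:x1]
    n,l,s,c=cv2.connectedComponentsWithStats(m)
    i=1+np.argmax(s[1:,4]); u,v=c[i]+[x0,y0]
    cc,r=cv2.minEnclosingCircle(np.argwhere(l==i)[:,::-1].astype(np.float32))
    print(name,s[i],np.round([u,v],1),'circ',np.round(np.add(cc,[x0,y0]),1),round(r,1),np.round(plane(cam,u,v,z),4),np.round(plane(cam,cc[0]+x0,cc[1]+y0,z),4))
cen((115,80,40),(160,255,255),(195,150,235,190),.006,'purple')
cen((20,100,120),(35,255,255),(205,158,225,178),.006,'spot')
cen((0,200,120),(8,255,255),(230,200,262,230),.006,'red')
cen((40,80,40),(90,255,255),(272,203,302,233),.006,'green')
cen((8,80,100),(22,190,255),(334,162,354,181),.030,'cork')
cen((0,0,0),(179,110,90),(325,155,365,192),.008,'foot')
# pads
m=cv2.inRange(hsv,(0,0,0),(179,255,60))[190:262,380:425]
n,l,s,c=cv2.connectedComponentsWithStats(m); print([(list(map(int,s[i])),np.round(c[i]+[380,190],1)) for i in range(1,n) if s[i,4]>3])
a=cv2.resize(im[185:265,360:440],None,fx=7,fy=7,interpolation=cv2.INTER_CUBIC)
sd=cv2.imread('pics/side1.png');b=cv2.resize(sd[155:215,262:382],None,fx=6,fy=6,interpolation=cv2.INTER_CUBIC)
cv2.imwrite('pics/c1.png',a)
E
```

```text
purple [ 12  11  16  15 163] [214.8 168.3] circ [214.6 168.2] 7.7 [0.5968 0.2837 0.006 ] [0.5969 0.2841 0.006 ]
spot [ 8  9  4  4 12] [214.3 168.1] circ [214.5 168.2] 1.9 [0.5974 0.2849 0.006 ] [0.5971 0.2845 0.006 ]
red [  9   7  15  16 163] [245.9 214.5] circ [245.8 214.4] 7.7 [0.4719 0.196  0.006 ] [0.4721 0.1963 0.006 ]
green [  7   7  15  16 173] [286.1 217.5] circ [286.2 217.5] 7.7 [0.4639 0.0903 0.006 ] [0.4641 0.0902 0.006 ]
cork [  4   3  13  13 142] [344.2 171. ] circ [344.3 170.8] 6.7 [ 0.5831 -0.0612  0.03  ] [ 0.5834 -0.0615  0.03  ]
foot [  6   6  27  26 392] [343.9 174.7] circ [344.  173.6] 13.3 [ 0.5782 -0.0615  0.008 ] [ 0.5813 -0.0618  0.008 ]
[([15, 22, 2, 6, 7], array([395.1, 214.1])), ([27, 25, 2, 3, 4], array([407.8, 216.2])), ([39, 70, 6, 2, 8], array([422. , 260.8]))]
```

View pics/c1.png

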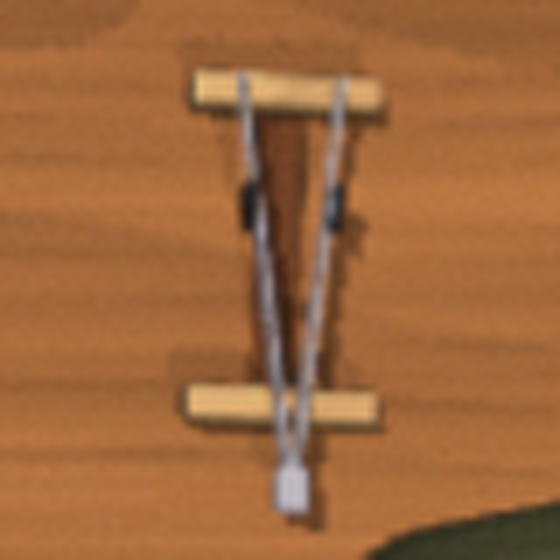

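The crop shows the pads at about (395.2,213.8) and (407.6,214.2), the hinge at (401.2,254) and the tip midpoint at (401.3,195.2). The tweezers point along about +x.

```bash
python3 - <<'E'
from h import *
for n,u,v,z in [('padL',395.2,213.8,.034),('padR',407.6,214.2,.034),('tipL',394.2,195.2,.026),('tipR',408.4,195.8,.026),('hinge',401.2,254.2,.032),('barF',387.5,197.6,.022),('barF',413.9,198.5,.022),('barB',386.5,242,.022),('barB',413.6,243,.022),('tub',180.5,181,.05)]:
    print(n,np.round(plane('top',u,v,z),4))
# side checks
sd=cv2.imread('pics/side1.png');hsv=cv2.cvtColor(sd,cv2.COLOR_BGR2HSV)
m=cv2.inRange(hsv,(20,100,120),(35,255,255))
n,l,s,c=cv2.connectedComponentsWithStats(m)
for i in range(1,n):
    if s[i,4]>3: print(s[i],c[i].round(1),plane('side',*c[i],.006).round(4))
m=cv2.inRange(hsv,(8,80,100),(22,190,255))[186:196,276:300]
n,l,s,c=cv2.connectedComponentsWithStats(m);i=1+np.argmax(s[1:,4]);print('cork',s[i],c[i]+[276,186],plane('side',*(c[i]+[276,186]),.026).round(4))
E
```

```text
padL [ 0.4697 -0.1906  0.034 ]
padR [ 0.4687 -0.2224  0.034 ]
tipL [ 0.5196 -0.1906  0.026 ]
tipR [ 0.518  -0.2276  0.026 ]
hinge [ 0.3669 -0.2035  0.032 ]
barF [ 0.514  -0.1736  0.022 ]
barF [ 0.5117 -0.2426  0.022 ]
barB [ 0.3986 -0.1683  0.022 ]
barB [ 0.3959 -0.2379  0.022 ]
tub [0.5524 0.3607 0.05  ]
[366 122  15  10 116] [372.9 126.6] [ 0.3574 -0.6344  0.006 ]
[320 232   5   3  14] [322.1 232.9] [0.4656 0.0891 0.006 ]
[311 260   5   3  12] [312.8 260.9] [0.4727 0.1945 0.006 ]
[244 282   5   3  12] [245.8 283.1] [0.5981 0.2823 0.006 ]
cork [  0   0  24   9 182] [287.26373626 189.3956044 ] [ 0.5829 -0.0717  0.026 ]
```

>>> jog_arm(
  hand=[0.065,0.065,0.065,0.065,0.065],
  travel=[
    [0.05,0.06,0],
    [0.05,0.06,0],
    [0.05,0.06,0],
    [0.05,0.06,0],
    [0.05,0.06,0],
  ],
  yaw=[-0.1,-0.1,-0.1,-0.1,0],
  grip_force=20,
)

```text
time_s: 0.72
position: [0.415, -0.2648, 0.2482]
tool_rot: [[1.0, -0.002, -0.0], [-0.002, -1.0, 0.0], [-0.0, -0.0, -1.0]]
ft_force: [1.0, -0.6, 0.1]
grip_width: 0.0647
gripper_force: 0.0
```

>>> jog_arm(
  hand=[0.065,0.065,0.065,0.065,0.065],
  travel=[
    [0.03,0.06,0],
    [0.03,0.06,0],
    [0.03,0.06,0],
    [0.03,0.06,0],
    [0.03,0.06,0],
  ],
  yaw=[0,0,0,0,0],
)

```text
time_s: 1.35
position: [0.5544, 0.015, 0.2481]
tool_rot: [[1.0, -0.0, -0.0], [-0.0, -1.0, -0.0], [-0.0, 0.0, -1.0]]
ft_force: [1.1, 0.5, 0.9]
grip_width: 0.065
gripper_force: 0.0
```

>>> jog_arm(
  hand=[0.065,0.065,0.065,0.065,0.065],
  travel=[
    [0,0.06,-0.02],
    [0,0.06,-0.02],
    [0,0.02,-0.02],
    [0,0,-0.02],
    [0,0,0],
  ],
  yaw=[0,0,0,0,0],
)

```text
time_s: 1.98
position: [0.5531, 0.1517, 0.1673]
tool_rot: [[1.0, 0.0, -0.004], [0.0, -1.0, -0.0], [-0.004, 0.0, -1.0]]
ft_force: [0.1, 0.2, 0.9]
grip_width: 0.0652
gripper_force: 0.0
```

>>> jog_arm(
  hand=[0.065,0.065,0.065,0.065,0.065],
  travel=[
    [0.014,0.044,-0.01],
    [0.015,0.044,-0.02],
    [0.015,0.044,-0.03],
    [0,0,-0.03],
    [0,0,0],
  ],
  yaw=[0,0,0,0,0],
)

```text
time_s: 2.6
position: [0.5972, 0.2832, 0.0774]
tool_rot: [[1.0, -0.0, -0.004], [-0.0, -1.0, -0.001], [-0.004, 0.001, -1.0]]
ft_force: [-0.6, -0.3, 1.0]
grip_width: 0.0649
gripper_force: 0.0
```

>>> jog_arm(
  hand=[0.065,0.065,0.065,0.065,0.065],
  travel=[
    [0,0,-0.01],
    [0,0,-0.01],
    [0,0,0],
    [0,0,0],
    [0,0,0],
  ],
  yaw=[0,0,0,0,0],
)

```text
time_s: 3.22
position: [0.5981, 0.2836, 0.0593]
tool_rot: [[1.0, -0.0, 0.001], [-0.0, -1.0, 0.0], [0.001, -0.0, -1.0]]
ft_force: [-0.3, -0.1, -0.6]
grip_width: 0.065
gripper_force: 0.0
```

```bash
python3 - <<'E'
from h import *
a=snap('side','s2.png');b=snap('top','t2.png')
f=lambda i,x,y,w,h,k:cv2.resize(i[y:y+h,x:x+w],None,fx=k,fy=k,interpolation=cv2.INTER_CUBIC)
cv2.imwrite('pics/c2.png',np.hstack([f(a,196,200,100,100,4),f(b,165,120,100,100,4)]))
E
```

```text
(no output)
```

View pics/c2.png

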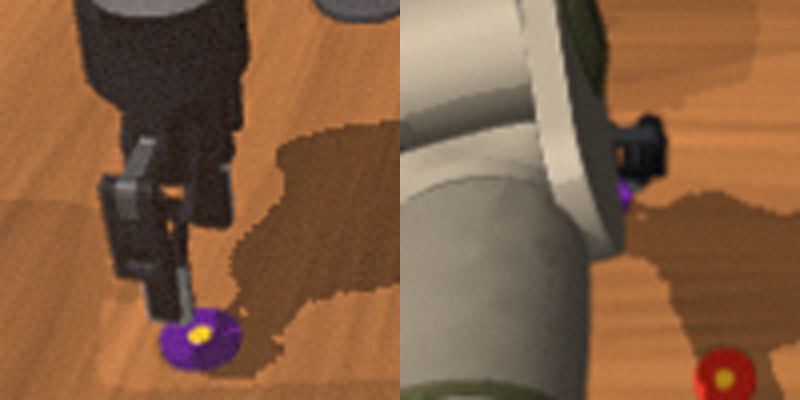

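The side view has the near fingertip's bottom at about (238.5,279.5), just above and in front of the disc. I'll work out its height from that ray.

```bash
python3 - <<'E'
from h import *
for y in (.316,.326):
    for u,v in((233.5,279.5),(243.5,280)):
        o,d=ray('side',u,v); print(y,(o+d*(y-o[1])/d[1]).round(4))
E
```

```text
0.316 [0.6088 0.316  0.0451]
0.316 [0.5888 0.316  0.0464]
0.326 [0.6045 0.326  0.0547]
0.326 [0.5848 0.326  0.056 ]
```

>>> jog_arm(
  hand=[0.06,0.06,0.06,0.06,0.06],
  travel=[
    [0,0,-0.015],
    [0,0,-0.015],
    [0,0,0],
    [0,0,0],
    [0,0,0],
  ],
  yaw=[0,0,0,0,0],
)

```text
time_s: 3.95
position: [0.5981, 0.2836, 0.0293]
tool_rot: [[1.0, -0.0, 0.001], [-0.0, -1.0, 0.0], [0.001, -0.0, -1.0]]
ft_force: [-0.3, 0.1, -0.1]
grip_width: 0.0598
gripper_force: 0.0
```

>>> jog_arm(
  hand=[0.052,0.052,0.052,0.052,0.052],
  travel=[
    [0,0,-0.005],
    [0,0,-0.003],
    [0,0,-0.002],
    [0,0,-0.002],
    [0,0,0],
  ],
  yaw=[0,0,0,0,0],
)

```text
time_s: 4.58
position: [0.5978, 0.2836, 0.0166]
tool_rot: [[1.0, -0.0, -0.0], [-0.0, -1.0, -0.0], [-0.0, 0.0, -1.0]]
ft_force: [0.1, 0.5, 0.3]
grip_width: 0.0519
gripper_force: 0.0
```

>>> jog_arm(
  hand=[0.044,0.04,0.036,0.036,0.036],
  travel=[
    [0,0,0],
    [0,0,0],
    [0,0,0],
    [0,0,0],
    [0,0,0],
  ],
  yaw=[0,0,0,0,0],
)

```text
time_s: 5.2
position: [0.598, 0.2835, 0.0171]
tool_rot: [[1.0, -0.0, 0.0], [-0.0, -1.0, 0.0], [0.0, -0.0, -1.0]]
ft_force: [-1.5, -1.0, 5.2]
grip_width: 0.0402
gripper_force: 20.1
```

>>> jog_arm(
  hand=[0.036,0.036,0.036,0.036,0.036],
  travel=[
    [0,0,0.01],
    [0,0,0.03],
    [0,0,0.03],
    [0,0,0],
    [0,0,0],
  ],
  yaw=[0,0,0,0,0],
)

```text
time_s: 5.82
position: [0.5974, 0.2834, 0.0859]
tool_rot: [[1.0, -0.0, -0.001], [-0.0, -1.0, -0.0], [-0.001, 0.0, -1.0]]
ft_force: [0.2, 0.2, -0.6]
grip_width: 0.0405
gripper_force: 20.3
```

```bash
python3 - <<'E'
from h import *
a=snap('side','s3.png')
f=lambda i,x,y,w,h,k:cv2.resize(i[y:y+h,x:x+w],None,fx=k,fy=k,interpolation=cv2.INTER_CUBIC)
cv2.imwrite('pics/c3.png',f(a,190,190,100,100,5))
E
```

```text
(no output)
```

View pics/c3.png

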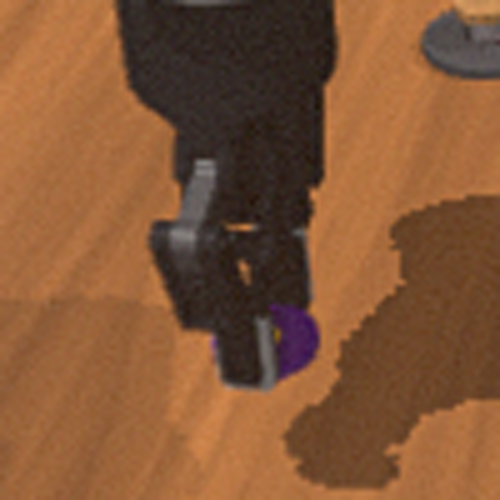

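The disc is held flat between the fingers, at crop (215–318, 305–380), and it has left the bench.

>>> jog_arm(
  hand=[0.036,0.036,0.036,0.036,0.036],
  travel=[
    [0,-0.02,0.005],
    [-0.003,-0.035,0],
    [-0.003,-0.04,0],
    [-0.003,-0.04,0],
    [-0.003,-0.04,0],
  ],
  yaw=[0,0,0,0,0],
)

```text
time_s: 6.5
position: [0.5853, 0.1061, 0.0916]
tool_rot: [[1.0, -0.001, -0.001], [-0.001, -1.0, -0.0], [-0.001, 0.0, -1.0]]
ft_force: [-0.6, -0.7, -0.0]
grip_width: 0.0401
gripper_force: 20.3
```

>>> jog_arm(
  hand=[0.036,0.036,0.036,0.036,0.036],
  travel=[
    [-0.003,-0.04,0],
    [0,-0.04,0],
    [0,-0.04,0],
    [0,-0.03,0],
    [0,-0.015,0],
  ],
  yaw=[0,0,0,0,0],
)

```text
time_s: 7.12
position: [0.5823, -0.0587, 0.0916]
tool_rot: [[1.0, -0.002, -0.001], [-0.002, -1.0, 0.0], [-0.001, -0.0, -1.0]]
ft_force: [-0.7, 0.3, -0.8]
grip_width: 0.0403
gripper_force: 20.3
```

>>> jog_arm(
  hand=[0.036,0.036,0.036,0.036,0.036],
  travel=[
    [0,-0.005,-0.005],
    [0,0,-0.01],
    [0,0,0],
    [0,0,0],
    [0,0,0],
  ],
  yaw=[0,0,0,0,0],
)

```text
time_s: 7.75
position: [0.583, -0.0611, 0.077]
tool_rot: [[1.0, 0.0, 0.0], [0.0, -1.0, -0.0], [0.0, 0.0, -1.0]]
ft_force: [0.1, 0.4, -0.4]
grip_width: 0.0402
gripper_force: 20.3
```

```bash
python3 - <<'E'
from h import *
a=snap('side','s4.png');b=snap('top','t4.png')
f=lambda i,x,y,w,h,k:cv2.resize(i[y:y+h,x:x+w],None,fx=k,fy=k,interpolation=cv2.INTER_CUBIC)
cv2.imwrite('pics/c4.png',np.hstack([f(a,248,140,80,80,5),f(b,304,130,80,80,5)]))
E
```

```text
(no output)
```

View pics/c4.png

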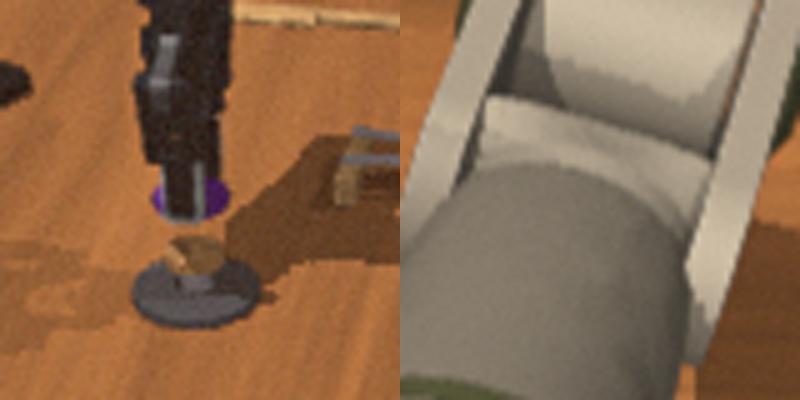

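The disc (crop 191,198) hangs in line above the cork (crop 193,255) and is level.

>>> jog_arm(
  hand=[0.036,0.036,0.036,0.036,0.036],
  travel=[
    [0,0,-0.012],
    [0,0,-0.01],
    [0,0,-0.005],
    [0,0,-0.002],
    [0,0,0],
  ],
  yaw=[0,0,0,0,0],
)

```text
time_s: 8.48
position: [0.583, -0.0615, 0.0478]
tool_rot: [[1.0, -0.0, 0.0], [-0.0, -1.0, -0.0], [0.0, 0.0, -1.0]]
ft_force: [0.3, -0.2, -0.3]
grip_width: 0.0405
gripper_force: 20.3
```

>>> jog_arm(
  hand=[0.036,0.036,0.036,0.036,0.036],
  travel=[
    [0,0,-0.001],
    [0,0,0],
    [0,0,0],
    [0,0,0],
    [0,0,0],
  ],
  yaw=[0,0,0,0,0],
)

```text
time_s: 9.1
position: [0.5831, -0.0615, 0.0471]
tool_rot: [[1.0, -0.0, 0.001], [-0.0, -1.0, -0.0], [0.001, 0.0, -1.0]]
ft_force: [-0.8, -0.3, 4.4]
grip_width: 0.0407
gripper_force: 20.7
```

Contact (4.4 N) came at the expected height, so I'll open slowly, then rise.

>>> jog_arm(
  hand=[0.041,0.043,0.046,0.05,0.055],
  travel=[
    [0,0,0],
    [0,0,0],
    [0,0,0],
    [0,0,0],
    [0,0,0],
  ],
  yaw=[0,0,0,0,0],
)

```text
time_s: 9.72
position: [0.5828, -0.0614, 0.0467]
tool_rot: [[1.0, -0.0, -0.0], [-0.0, -1.0, 0.0], [-0.0, -0.0, -1.0]]
ft_force: [0.6, -0.0, -0.6]
grip_width: 0.0551
gripper_force: 0.0
```

>>> jog_arm(
  hand=[0.058,0.058,0.058,0.058,0.058],
  travel=[
    [0,0,0.005],
    [0,0,0.02],
    [0,0,0.03],
    [0,0,0.03],
    [0,0,0.01],
  ],
  yaw=[0,0,0,0,0],
)

```text
time_s: 10.35
position: [0.5834, -0.0616, 0.1437]
tool_rot: [[1.0, -0.0, 0.003], [-0.0, -1.0, -0.001], [0.003, 0.001, -1.0]]
ft_force: [-0.4, 1.0, -0.8]
grip_width: 0.0576
gripper_force: 0.0
```

>>> jog_arm(
  hand=[0.058,0.058,0.058,0.058,0.058],
  travel=[
    [-0.023,-0.029,0],
    [-0.03,-0.039,0],
    [-0.03,-0.039,0],
    [-0.03,-0.038,0],
    [0,0,0],
  ],
  yaw=[-0.04,0,0,0,0],
)

```text
time_s: 10.98
position: [0.4682, -0.2083, 0.1412]
tool_rot: [[0.999, -0.044, -0.001], [-0.044, -0.999, 0.001], [-0.001, -0.001, -1.0]]
ft_force: [0.1, 0.7, 0.0]
grip_width: 0.0579
gripper_force: 0.0
```

```bash
python3 - <<'E'
from h import *
a=snap('side','s5.png');b=snap('top','t5.png')
f=lambda i,x,y,w,h,k:cv2.resize(i[y:y+h,x:x+w],None,fx=k,fy=k,interpolation=cv2.INTER_CUBIC)
cv2.imwrite('pics/c5.png',np.hstack([f(a,270,130,110,80,5)[:, :],f(b,324,140,40,80,5)]))
E
```

```text
(no output)
```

View pics/c5.png

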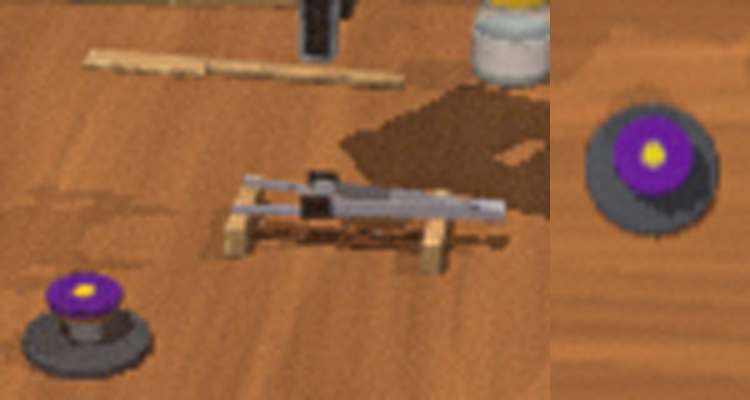

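The purple disc lies flat on the cork, spot up (top crop 653,155), and the tweezers are still on the rest. Next I'll descend onto the pads.

>>> jog_arm(
  hand=[0.058,0.058,0.058,0.058,0.058],
  travel=[
    [0.002,0.002,-0.02],
    [0,0,-0.03],
    [0,0,-0.03],
    [0,0,-0.02],
    [0,0,0],
  ],
  yaw=[0,0,0,0,0],
)

```text
time_s: 11.7
position: [0.4719, -0.203, 0.0405]
tool_rot: [[0.999, -0.039, -0.002], [-0.039, -0.999, 0.002], [-0.003, -0.002, -1.0]]
ft_force: [0.6, -0.2, 0.2]
grip_width: 0.0582
gripper_force: 0.0
```

```bash
python3 - <<'E'
from h import *
b=cv2.imread('pics/t5.png');hsv=cv2.cvtColor(b,cv2.COLOR_BGR2HSV)
for lo,hi in(((115,80,40),(160,255,255)),((20,100,120),(35,255,255))):
    m=cv2.inRange(hsv,lo,hi); m[:155]=0;m[185:]=0;m[:,:330]=0;m[:,360:]=0
    cc,r=cv2.minEnclosingCircle(np.argwhere(m)[:,::-1].astype(np.float32));print(cc,r,plane('top',*cc,.036).round(4))
a=snap('side','s6.png')
f=lambda i,x,y,w,h,k:cv2.resize(i[y:y+h,x:x+w],None,fx=k,fy=k,interpolation=cv2.INTER_CUBIC)
cv2.imwrite('pics/c6.png',f(a,290,130,100,70,7))
print(env.observe()['position'])
E
```

```text
(344.05865478515625, 170.68435668945312) 8.382861137390137 [ 0.5823 -0.0606  0.036 ]
(344.29998779296875, 170.3000030517578) 1.838579535484314 [ 0.5833 -0.0612  0.036 ]
[ 0.47229938 -0.20355785  0.04157404]
```

View pics/c6.png

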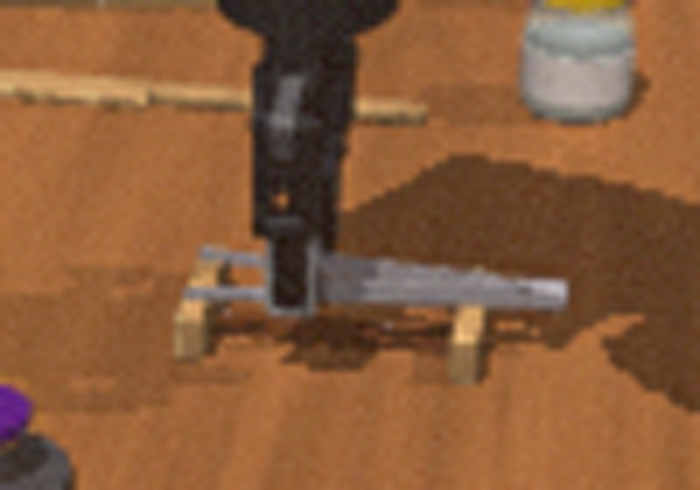

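The near finger covers the pads and sits about 2 mm too far ahead. I'll correct that, go down and squeeze.

>>> jog_arm(
  hand=[0.058,0.05,0.045,0.042,0.042],
  travel=[
    [-0.002,-0.0025,-0.006],
    [0,0,-0.005],
    [0,0,-0.003],
    [0,0,0],
    [0,0,0],
  ],
  yaw=[0,0,0,0,0],
)

```text
time_s: 12.38
position: [0.47, -0.207, 0.0279]
tool_rot: [[0.999, -0.04, 0.0], [-0.04, -0.999, -0.0], [0.0, 0.0, -1.0]]
ft_force: [0.3, 0.4, -0.9]
grip_width: 0.0422
gripper_force: 0.0
```

>>> jog_arm(
  hand=[0.038,0.034,0.03,0.026,0.024],
  travel=[
    [0,0,0],
    [0,0,0],
    [0,0,0],
    [0,0,0],
    [0,0,0],
  ],
  yaw=[0,0,0,0,0],
)

```text
time_s: 13.0
position: [0.4707, -0.2076, 0.029]
tool_rot: [[0.999, -0.04, 0.002], [-0.04, -0.999, -0.002], [0.003, 0.002, -1.0]]
ft_force: [-0.6, -1.3, 10.2]
grip_width: 0.0244
gripper_force: 11.5
```

>>> jog_arm(
  hand=[0.022,0.022,0.022,0.022,0.022],
  travel=[
    [0,0,0.003],
    [0,0,0.01],
    [0,0,0.015],
    [0,0,0.02],
    [0,0,0.02],
  ],
  yaw=[0,0,0,0,0],
)

```text
time_s: 13.62
position: [0.4699, -0.2069, 0.0973]
tool_rot: [[0.999, -0.04, 0.0], [-0.04, -0.999, -0.0], [0.0, 0.0, -1.0]]
ft_force: [-0.3, 0.5, -1.3]
grip_width: 0.0219
gripper_force: 8.6
```

>>> jog_arm(
  hand=[0.022,0.022,0.022,0.022,0.022],
  travel=[
    [0,0,0.01],
    [0,0,0],
    [0,0,0],
    [0,0,0],
    [0,0,0],
  ],
  yaw=[0.04,0,0,0,0],
)

```text
time_s: 14.25
position: [0.4698, -0.2069, 0.1055]
tool_rot: [[1.0, -0.0, -0.001], [-0.0, -1.0, 0.0], [-0.001, -0.0, -1.0]]
ft_force: [-0.1, -0.8, 0.7]
grip_width: 0.0223
gripper_force: 8.6
```

```bash
python3 - <<'E'
from h import *
a=snap('side','s7.png');b=snap('top','t7.png')
f=lambda i,x,y,w,h,k:cv2.resize(i[y:y+h,x:x+w],None,fx=k,fy=k,interpolation=cv2.INTER_CUBIC)
cv2.imwrite('pics/c7.png',np.hstack([f(a,270,110,100,100,5),f(b,382,165,50,100,5)]))
E
```

```text
(no output)
```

View pics/c7.png

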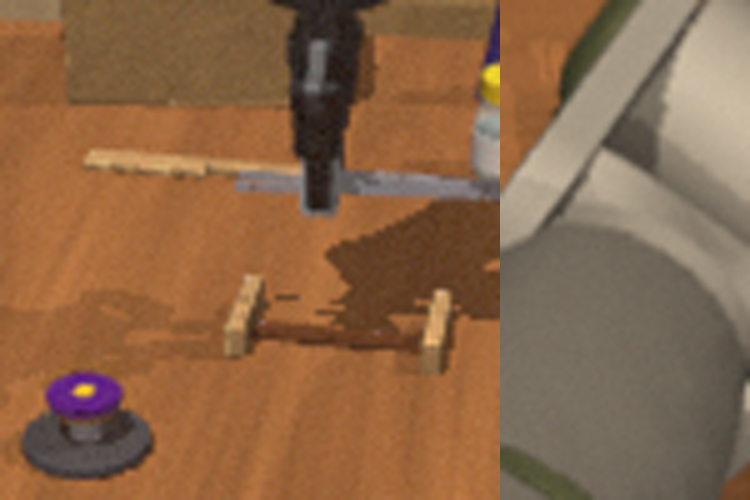

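The tweezers are held level and clear of the rest, with tips at side px (318,146). I'll carry them over the stand.

>>> jog_arm(
  hand=[0.02,0.019,0.019,0.019,0.019],
  travel=[
    [0.01,0.02,0],
    [0.015,0.03,0],
    [0.015,0.035,0],
    [0.012,0.03,0],
    [0.012,0.03,0],
  ],
  yaw=[0,0,0,0,0],
)

```text
time_s: 14.98
position: [0.5342, -0.0609, 0.1057]
tool_rot: [[1.0, -0.0, -0.0], [-0.0, -1.0, 0.0], [-0.0, -0.0, -1.0]]
ft_force: [0.5, 0.2, -1.2]
grip_width: 0.0191
gripper_force: 10.4
```

>>> jog_arm(
  hand=[0.019,0.019,0.019,0.019,0.019],
  travel=[
    [0,0,0],
    [0,0,-0.01],
    [0,0,-0.01],
    [0,0,0],
    [0,0,0],
  ],
  yaw=[0,0,0,0,0],
)

```text
time_s: 15.6
position: [0.5339, -0.0623, 0.0858]
tool_rot: [[1.0, -0.001, -0.0], [-0.001, -1.0, 0.0], [-0.0, -0.0, -1.0]]
ft_force: [0.5, 0.3, -1.2]
grip_width: 0.0189
gripper_force: 10.4
```

```bash
python3 - <<'E'
from h import *
a=snap('side','s8.png');b=snap('top','t8.png')
f=lambda i,x,y,w,h,k:cv2.resize(i[y:y+h,x:x+w],None,fx=k,fy=k,interpolation=cv2.INTER_CUBIC)
cv2.imwrite('pics/c8.png',np.hstack([f(a,262,150,60,70,7),f(b,320,140,50,70,7)]))
E
```

```text
(no output)
```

View pics/c8.png

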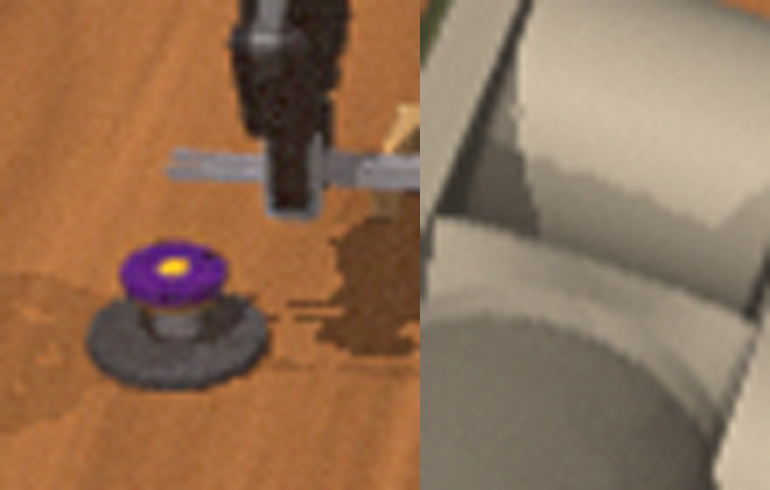

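The tips end at about crop (170,163), i.e. px (286,173), directly above the spot at crop (174,267). Force 10.4 N agrees with the 12 mm gap.

```bash
python3 - <<'E'
from h import *
for n,u,v,y in(('mid',285.8,172.7,-.0617),('nearTip',285.4,174.1,-.0557),('farTip',286.1,171.3,-.0677),('spot',286.4,187.7,-.0612)):
    o,d=ray('side',u,v); print(n,(o+d*(y-o[1])/d[1]).round(4))
E
```

```text
mid [ 0.5826 -0.0617  0.0829]
nearTip [ 0.5825 -0.0557  0.0818]
farTip [ 0.583  -0.0677  0.084 ]
spot [ 0.5827 -0.0612  0.0373]
```

>>> jog_arm(
  hand=[0.019,0.019,0.019,0.019,0.019],
  travel=[
    [0,0.001,-0.008],
    [0,0,-0.008],
    [0,0,-0.004],
    [0,0,0],
    [0,0,0],
  ],
  yaw=[0,0,0,0,0],
)

```text
time_s: 16.32
position: [0.534, -0.061, 0.0659]
tool_rot: [[1.0, -0.0, 0.0], [-0.0, -1.0, -0.0], [0.0, 0.0, -1.0]]
ft_force: [0.1, 0.3, -0.4]
grip_width: 0.0192
gripper_force: 10.4
```

>>> jog_arm(
  hand=[0.019,0.019,0.019,0.019,0.019],
  travel=[
    [0,0,-0.004],
    [0,0,0],
    [0,0,0],
    [0,0,0],
    [0,0,0],
  ],
  yaw=[0,0,0,0,0],
)

```text
time_s: 16.95
position: [0.5339, -0.061, 0.0618]
tool_rot: [[1.0, -0.0, 0.0], [-0.0, -1.0, -0.0], [0.0, 0.0, -1.0]]
ft_force: [0.1, -0.4, -0.4]
grip_width: 0.0192
gripper_force: 10.4
```

```bash
python3 - <<'E'
from h import *
print(env.close_job())
E
```

```text
the job is handed in; nothing more can be done
None
```

The job is handed in at about 17 s, with no verdict returned: the purple disc lies spot up on the cork, and the tweezers are held level about 2 cm above it, tips over the spot, at about a 12 mm gap judged from finger width and grip force.

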